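# Put the wooden cabinet pulls back into their stock trays

### The arm

A 7-joint arm with a two-finger parallel gripper is mounted at the origin on the work surface. World frame = base frame: x ahead of the robot, y to its left, z up, the work surface at z = 0. Lengths are in mm, angles in rad, forces in N, time in s.
With the tool pointing down it reaches from about 400 to 875 mm from the base axis. Payload 4.4 kg.
Tool frame: the origin (TCP) lies midway between the tips of the shut fingers; the grasp point (between the pads) lies 19 mm behind it; z points along the fingers, y is the line along which they close (so a half turn about z gives the same grasp; the last joint's range is limited). The gripper opens to 85 mm and grips with 20 to 120 N. Pads are 22 mm wide; open, the fingers measure 114 mm over their backs; the gripper's body (76 mm by 85 mm) begins 54 mm behind the grasp point. The pads swing forward as they close: fully open they stand 13 mm farther back than shut.
Start: joints at [1.057, 0.628, 0.038, 1.517, -0.027, 0.996, -0.02], TCP at [281.469, -585.913, 199.613] pointing down, gripper open.
Joint ranges: [-3.06, 3.06], [-0.37, 2.12], [-1.25, 1.32], [0.18, 2.47], [-1.1, 4.24], [0.23, 1.98], [-2.94, 2.94]. Speed limits (rad/s): [2.57, 2.57, 3.14, 3.14, 3.14, 3.14, 3.14].

### API

Orientations are given as [roll, pitch, yaw] about the fixed x, y, z axes, in that order (R = Rz(yaw) Ry(pitch) Rx(roll)).
In Python, from cell import read_state, get_image, finish_job gives the robot as it stands.
- The arm moves only by the tool send_rows, never from a script. Its argument "series" is a list of rows, each an object of numbers: "ax", "ay", "az": the turn, a rotation vector about the tool's x, y, z in rad; "dx", "dy", "dz": the shift along the tool's x, y, z in cm; "hand": the closure, from 0 (fully open) to 1 (shut). In form: [{"ax": .., "ay": .., "az": .., "dx": .., "dy": .., "dz": .., "hand": ..}, ...]. A call has 1 to 10 rows; each row is the pose to reach, as a shift and turn from the pose commanded when the call began, along the tool's axes at that moment; what a row does not reach only later rows make up. A row lasts 1/10 s, in which the tool goes at most 50 mm and 8.59 degrees, less where a joint would pass 70% of its speed; a pose out of reach is approached as far as the arm can. A call with a gripper value outside its range is refused whole. The fingers move at their own pace and stop on an object; the grip force is fixed at half the most. Time passes only in rows, so rows that repeat a pose let the fingers close. It gives the time, the measured TCP pose, the force, the opening and the grip force at its end, in the units of the state.
- read_state(): the state, without advancing time (a new reading comes with each control period).
- get_image(name): name is "scene" or "top" or "wrist"; returns a dict with "pixels" (420x560x3 uint8, red, green, blue), "mtx" (3x3 intrinsics, pixels), "k1" (the pictures are not rectified: a ray, as slopes to the right and down, at radius r is drawn at 1 + k1 r^2 times it, then the intrinsics apply), "R" (3x3) and "t" (3): a world point X has camera coordinates R X + t. Camera axes: x right, y down, z forward; pixel columns grow to the right and rows downward; lengths in mm; the calibration is good to about 2 mm. A picture is of the moment at which its call begins. There is no depth.
- finish_job(): hands the job in; it is judged then, once.
The state is a dict: "clock": time; "qpos": joint angles; "qd": joint speeds; "tau": joint torques, N m; "eef_pos": TCP position; "tool_rot": TCP orientation; "force": force on the tool from outside, world axes, zero at the start; "torque": the same for the moment, N m; "width": finger opening in mm; "gripper_force": force on a finger pad.
Only numpy, scipy, OpenCV 4.12 (cv2) and the standard library are available. Lean on these libraries where they do the work, as an engineer would, in place of code of your own. Each camera call takes 0.05 s, during which the arm holds its last target. There are 200 camera calls.

### The job

Sort the five loose cabinet pulls on the bench into the three stock trays: each belongs in the tray whose back ledge carries a sample of its kind (round knob, square knob or D-handle). Stand each one upright on the floor of a compartment, only one to a compartment, and let go of it; the samples stay where they are.

Things in the scene. Friction and masses are not known exactly. Their poses are not given: they have to be found in the camera images.
- round_a: Loose round drawer knob of pale wood (one of two alike): a mushroom with a round head 44 mm across, from 18 to 40 mm up, its full width 22 to 34 mm up, on a narrower stem with a foot 32 mm across; 40 mm tall, about 45 g. Origin: centre of its underside; z up along its axis. It starts standing on its foot.
- round_b: Loose round drawer knob of pale wood (one of two alike): a mushroom with a round head 44 mm across, from 18 to 40 mm up, its full width 22 to 34 mm up, on a narrower stem with a foot 32 mm across; 40 mm tall, about 45 g. Origin: centre of its underside; z up along its axis. It starts standing on its foot.
- square_a: Loose square drawer knob of pale wood (one of two alike): a square head 32 x 32 mm with vertical sides from 18 to 36 mm up (a smaller 22 mm square step on top), on a round stem 26 mm across; 40 mm tall, about 35 g. Origin: centre of its underside; x and y square to the head's sides, z up. It starts standing on its stem.
- square_b: Loose square drawer knob of pale wood (one of two alike): a square head 32 x 32 mm with vertical sides from 18 to 36 mm up (a smaller 22 mm square step on top), on a round stem 26 mm across; 40 mm tall, about 35 g. Origin: centre of its underside; x and y square to the head's sides, z up. It starts standing on its stem.
- handle: Loose D-handle (bar pull) of pale wood: a bar 72 mm long (along its x), 22 mm wide (along its y), from 26 to 40 mm up, on two legs, one at each end, each 14 mm long and as wide as the bar; 40 mm tall, about 40 g. Origin: midway between the legs, level with their undersides; z up. It starts standing on its legs.
- tray_round: Fixed brown wooden tray with a sample round knob on its back ledge (ledge x 45 to 110 mm, 18 high; sample at x 80, y 0, top 58 high). Two compartments centred at x 0, y +39.5 and -39.5 mm, each 90 (x) by 74 (y) inside; lay a D-handle along x, it hardly fits across. Floor 5 thick, walls 5 thick, 18 high. Origin: bench level, mid-compartments; x to the ledge, z up.
- tray_square: Fixed brown wooden tray with a sample square knob on its back ledge (ledge x 45 to 110 mm, 18 high; sample at x 80, y 0, top 58 high). Two compartments centred at x 0, y +39.5 and -39.5 mm, each 90 (x) by 74 (y) inside; lay a D-handle along x, it hardly fits across. Floor 5 thick, walls 5 thick, 18 high. Origin: bench level, mid-compartments; x to the ledge, z up.
- tray_handle: Fixed brown wooden tray with a sample D-handle on its back ledge (ledge x 45 to 110 mm, 18 high; sample at x 80, y 0, top 58 high, along y). Two compartments centred at x 0, y +39.5 and -39.5 mm, each 90 (x) by 74 (y) inside; lay a D-handle along x, it hardly fits across. Floor 5 thick, walls 5 thick, 18 high. Origin: bench level, mid-compartments; x to the ledge, z up.
Mind the look-alikes: they are no part of the job. Leave any orange or red look-alike of the handle alone.

How it is judged (in metres and radians):
At the end, for the whole second after the job is handed in: Each loose pull stands upright (within 0.12 rad) and at rest (under 0.02 m/s) in the tray with its kind's sample, origin 3.5 to 9 mm above the tray's, within 45 mm of it along tray x and 77 mm along tray y; two alike in different compartments; the D-handle not astride the divider (x of round_a in the frame of tray_round between -0.045 and 0.045 m and y of round_a in the frame of tray_round between -0.077 and 0.077 m and z of round_a in the frame of tray_round between 0.0035 and 0.009 m and angle between each of round_a, round_b, square_a, square_b, handle's own z axis and vertical below 0.12 rad and linear speed of each of round_a, round_b, square_a, square_b, handle below 0.02 m/s and x of round_b in the frame of tray_round between -0.045 and 0.045 m and y of round_b in the frame of tray_round between -0.077 and 0.077 m and z of round_b in the frame of tray_round between 0.0035 and 0.009 m and x of square_a in the frame of tray_square between -0.045 and 0.045 m and y of square_a in the frame of tray_square between -0.077 and 0.077 m and z of square_a in the frame of tray_square between 0.0035 and 0.009 m and x of square_b in the frame of tray_square between -0.045 and 0.045 m and y of square_b in the frame of tray_square between -0.077 and 0.077 m and z of square_b in the frame of tray_square between 0.0035 and 0.009 m and x of handle in the frame of tray_handle between -0.045 and 0.045 m and y of handle in the frame of tray_handle between -0.077 and 0.077 m and z of handle in the frame of tray_handle between 0.0035 and 0.009 m and (y of handle in the frame of tray_handle above 0.022 m or y of handle in the frame of tray_handle below -0.022 m or angle between the x axis of handle and the x axis of tray_handle, either way round below 0.6 rad) and ((y of round_a in the frame of tray_round above 0 m and y of round_b in the frame of tray_round below 0 m) or (y of round_a in the frame of tray_round below 0 m and y of round_b in the frame of tray_round above 0 m)) and ((y of square_a in the frame of tray_square above 0 m and y of square_b in the frame of tray_square below 0 m) or (y of square_a in the frame of tray_square below 0 m and y of square_b in the frame of tray_square above 0 m))); the robot touches nothing.
It also fails if it takes over 120 s, if anything falls off the work surface, if the arm or the gripper's body presses on something with over 40 N, if the wrist force passes 120 N, or if a joint passes its speed limit or range.

## Working session

There is one attempt and no reset: what is moved stays moved. The work goes in short steps, Python scripts to look and compute and a tool call to move; the robot and the scene stay as the last step left them, time stands still between calls to the robot, and variables do not carry over. Pictures are saved under pics/ and viewed, at most 14 in all, crops included, and the job is handed in when it is done.

Besides the shell and the picture viewer there is one more tool, called after "Request:" as name(argument=value, ...) on one line, values as JSON. send_rows: Moves the arm, as the interface text tells. Its arguments: {"type":"object","properties":{"series":{"type":"array","items":{"type":"object","properties":{"ax":{"type":"number"},"ay":{"type":"number"},"az":{"type":"number"},"dx":{"type":"number"},"dy":{"type":"number"},"dz":{"type":"number"},"hand":{"type":"number"}}}}},"required":["series"]}

```bash
mkdir -p pics; cat > h.py <<'E'
import numpy as np, cv2
from cell import *
def grab(n,f):
    d=get_image(n); np.savez(f'pics/{f}.npz',**{k:np.array(v) for k,v in d.items()})
    cv2.imwrite(f'pics/{f}.png',np.array(d['pixels'])[:,:,::-1]); return d
def load(f): return dict(np.load(f'pics/{f}.npz'))
def proj(d,X):
    c=np.atleast_2d(X)@np.array(d['R']).T+np.array(d['t']); s=c[:,:2]/c[:,2:]
    s=s*(1+d['k1']*(s**2).sum(1,keepdims=True)); m=np.array(d['mtx'])
    return s@m[:2,:2].T+m[:2,2]
def unproj(d,uv,z):
    m=np.array(d['mtx']); uv=np.atleast_2d(uv).astype(float)
    p=cv2.undistortPoints(uv[:,None],m,np.array([float(d['k1']),0,0,0]))[:,0]
    # k1 model matches OpenCV's
    R=np.array(d['R']);t=np.array(d['t']);C=-R.T@t
    r=np.c_[p,np.ones(len(p))]@R
    return C+r*((z-C[2])/r[:,2])[:,None]
E
python3 - <<'E'
from h import *
for n in ['top','scene']:
    d=grab(n,n+'0'); print(n,d['mtx'],d['k1'],-np.array(d['R']).T@d['t'])
s=read_state();print(s)
E
```

```text
top [[525.88643681   0.         281.88126864]
 [  0.         525.88643681 211.41911296]
 [  0.           0.           1.        ]] -0.006732315458022121 [ 149.32567882   52.6391456  1368.76337237]
scene [[402.18662536   0.         284.81434758]
 [  0.         402.18662536 210.81008479]
 [  0.           0.           1.        ]] -0.07985354895047296 [ 674.65094897 -332.46369696  794.04799963]
{'clock': 0.1, 'qpos': array([ 1.05719445,  0.62923907,  0.03845859,  1.51824376, -0.02697883,
        0.99627998, -0.01998833]), 'qd': array([ 0.00107886, -0.00022859, -0.00038017, -0.00168671,  0.00218405,
       -0.00153771, -0.00025213]), 'tau': array([ 3.50118666e-03, -5.64523530e+01,  1.23006832e+00, -1.93974370e+01,
        1.10545228e-02,  5.34548803e-03, -7.76946166e-06]), 'eef_pos': array([ 281.19900306, -585.37163954,  198.79852521]), 'tool_rot': array([-3.13994132e+00,  4.09354061e-05,  4.47814461e-01]), 'force': array([0.05326694, 0.04325922, 0.4733909 ]), 'torque': array([-0.00557825, -0.02222885, -0.00802591]), 'gripper_force': 0.0, 'width': 85.29304510745804}
```

View pics/top0.png

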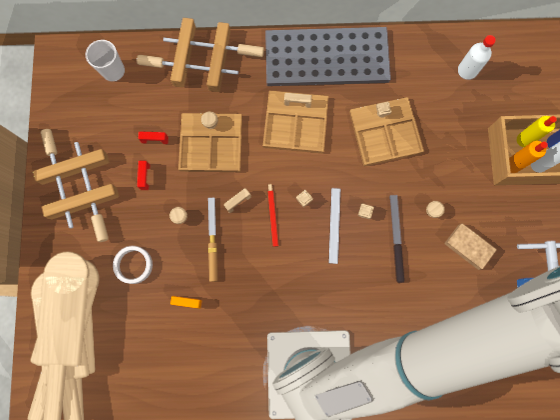

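View pics/scene0.png

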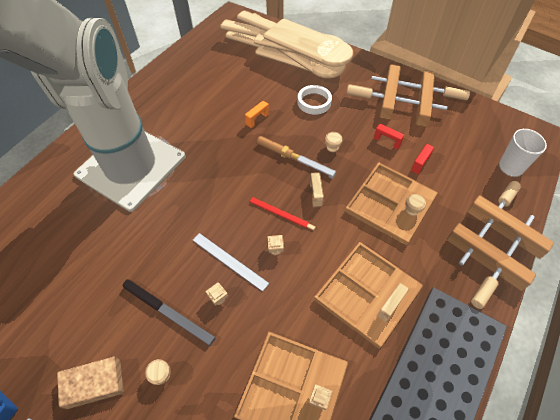

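The top picture shows the round knobs at (178,215) and (435,209), the square knobs at (304,198) and (366,211), and the pale handle at (237,200). The round tray is at (210,140), the handle tray at (297,122) and the square tray at (387,132).

These could be mistaken for targets:
- **Samples:** round (209,119), handle (297,99) and square (384,108).
- **Look-alike handles:** red (152,137), red (142,174) and orange (186,302).
- **Other:** the cork block (470,246).

I choose the five pale pulls in front of the trays.

```bash
python3 - <<'E'
from h import *
d=load('top0'); im=d['pixels'][:,:,::-1]
a=cv2.resize(im[178:233,155:315],None,fx=5,fy=5,interpolation=cv2.INTER_CUBIC)
b=cv2.resize(im[178:233,295:455],None,fx=5,fy=5,interpolation=cv2.INTER_CUBIC)
cv2.imwrite('pics/c1.png',np.vstack([a,b]))
c=cv2.resize(im[85:175,172:432],None,fx=3,fy=3,interpolation=cv2.INTER_CUBIC)
cv2.imwrite('pics/c2.png',c)
E
```

```text
(no output)
```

View pics/c1.png

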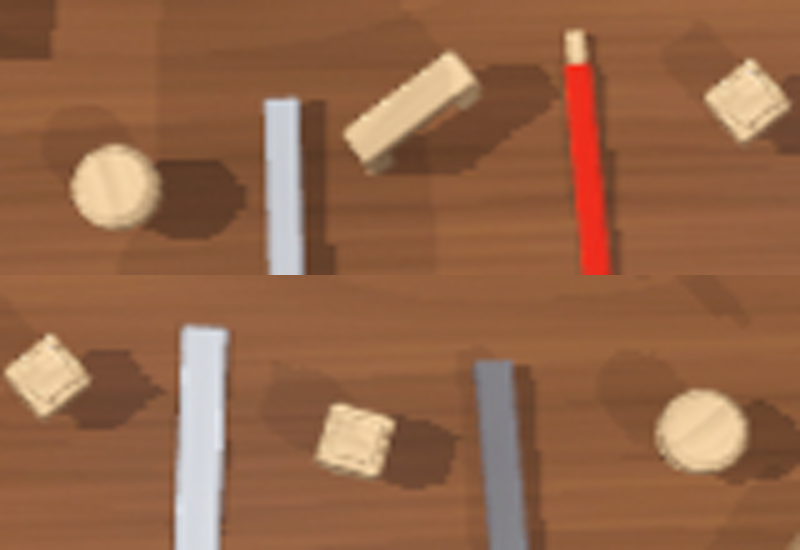

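View pics/c2.png

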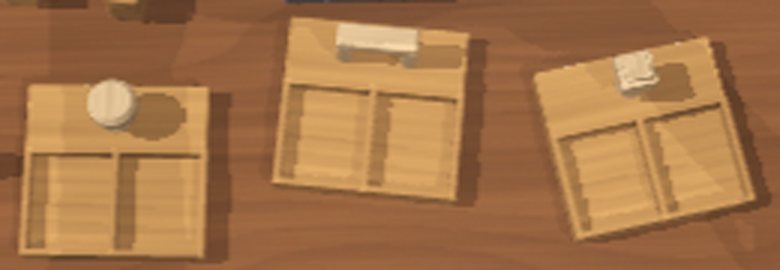

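The first crop shows round centres at (116,187) and (702,431), squares at (747,100) and (356,440), and the handle bar centred near (410,106). All are pale, and none is red or orange. The second crop shows the tray corners clearly. Next I fit all the poses.

```bash
cat > fit.py <<'E'
from h import *
from scipy.optimize import minimize,least_squares
def circ(r,z): a=np.linspace(0,2*np.pi,40); return np.c_[r*np.cos(a),r*np.sin(a),0*a+z]
def box(a,b,z0,z1,x=0): return np.array([[x+i*a/2,j*b/2,z] for i in(-1,1) for j in(-1,1) for z in(z0,z1)])
M={'round':[np.r_[circ(22,22),circ(22,34)],np.r_[circ(16,0),circ(12,18)]],
'square':[box(32,32,18,36),np.r_[circ(13,0),circ(13,18)],box(22,22,36,40)],
'handle':[box(72,22,26,40),box(14,22,0,26,29),box(14,22,0,26,-29)]}
def sil(d,kind,p,S,o,sz):
    c,s=np.cos(p[2]),np.sin(p[2]); m=np.zeros(sz,np.uint8)
    for P in M[kind]:
        X=np.c_[P[:,0]*c-P[:,1]*s+p[0],P[:,0]*s+P[:,1]*c+p[1],P[:,2]]
        h=cv2.convexHull(np.float32((proj(d,X)-o+.5)*S-.5))
        cv2.fillConvexPoly(m,np.int32(np.round(h*16)),1,shift=4)
    return m
def fit(d,kind,uv,yaws,half=20,S=8):
    o=np.round(uv)-half; x,y=o.astype(int); im=d['pixels'][y:y+2*half,x:x+2*half].astype(np.uint8)
    im=cv2.resize(im,None,fx=S,fy=S,interpolation=cv2.INTER_CUBIC)
    f=im.astype(int); m=(f[...,2]>118)&(f[...,0]>175)&(f[...,0]-f[...,2]>25)
    n,l,st,ce=cv2.connectedComponentsWithStats(m.astype(np.uint8))
    k=1+np.argmin(np.hypot(*(ce[1:]-half*S).T)+1e4*(st[1:,4]<500)); m=(l==k).astype(np.uint8)
    x0=unproj(d,uv,30)[0]
    best=None
    for w in yaws:
        r=minimize(lambda p:(sil(d,kind,[p[0]*10,p[1]*10,p[2]],S,o,m.shape)!=m).sum()/m.sum(),[x0[0]/10,x0[1]/10,w],method='Nelder-Mead',options=dict(initial_simplex=[[x0[0]/10+a,x0[1]/10+b,w+c] for a,b,c in [(0,0,0),(.8,0,0),(0,.8,0),(0,0,.3)]],maxiter=200))
        if best is None or r.fun<best.fun: best=r
    return np.r_[best.x[:2]*10,best.x[2]],best.fun
E
python3 - <<'E'
from fit import *
d=load('top0')
for k,uv,w in [('round',(178,215),[0]),('round',(435,209),[0]),('square',(304,198),[.8]),('square',(366,211),[.3,-.3]),('handle',(237,200),[2.2,.9,-.7])]:
    p,e=fit(d,k,np.array(uv,float),w); print(k,p.round(2),round(e,3),'reach',np.hypot(*p[:2]).round())
T=dict(round=[(27,85),(210,86),(205,258),(19,255)],handle=[(290,18),(470,34),(458,200),(273,184)],square=[(534,72),(709,38),(757,200),(577,241)])
L=np.array([(110,81.5),(110,-81.5),(-50,-81.5),(-50,81.5)])
for k,c in T.items():
    X=unproj(d,(np.array(c)+.5)/3-.5+[172,85],18)[:,:2]
    f=lambda p:((L@np.array([[np.cos(p[2]),np.sin(p[2])],[-np.sin(p[2]),np.cos(p[2])]])+p[:2])-X).ravel()
    r=least_squares(f,[*X.mean(0),0],x_scale=[100,100,1]); p=r.x
    R=np.array([[np.cos(p[2]),-np.sin(p[2])],[np.sin(p[2]),np.cos(p[2])]])
    print(k,p.round(3),'res',r.fun.round(1),'comps',(R@[0,39.5]+p[:2]).round(1),(R@[0,-39.5]+p[:2]).round(1))
E
```

```text
round [4.0649e+02 3.2695e+02 2.6000e-01] 0.234 reach 522.0
round [ 4.0189e+02 -3.4101e+02  2.1000e-01] 0.222 reach 527.0
square [443.32  -2.88   0.72] 0.196 reach 443.0
square [ 4.0418e+02 -1.6150e+02 -3.7000e-01] 0.208 reach 435.0
handle [444.78 173.21   2.13] 0.418 reach 477.0
round [ 5.76980e+02  2.44395e+02 -4.00000e-02] res [ 0.1 -1.7 -0.3  1.4  0.7  1.2 -0.5 -0.9] comps [578.6 283.9] [575.4 204.9]
handle [ 6.28472e+02  1.42570e+01 -1.20000e-01] res [ 0.2 -1.2  1.4  0.4 -0.6  1.7 -1.  -0.9] comps [633.2  53.5] [623.8 -25. ]
square [ 5.94158e+02 -2.37614e+02  1.89000e-01] res [-1.3 -0.5  1.5  0.  -1.3  1.3  1.1 -0.8] comps [ 586.7 -198.8] [ 601.6 -276.4]
```

```bash
python3 - <<'E'
from fit import *
d=load('top0'); im=d['pixels']; rows=[]
for (u,v) in [(178,215),(237,200),(304,198),(366,211)]:
    c=im[v-16:v+16,u-16:u+16]; print(c[16,4:30:2].tolist())
rows=[]
for k,uv,p in [('round',(178,215),(406.5,327,0)),('handle',(237,200),(444.8,173.2,2.13)),('square',(304,198),(443.3,-2.9,.72))]:
    o=np.array(uv)-20; a=cv2.resize(im[o[1]:o[1]+40,o[0]:o[0]+40],None,fx=6,fy=6,interpolation=cv2.INTER_CUBIC)[:,:,::-1].copy()
    cs,_=cv2.findContours(sil(d,k,p,6,o,(240,240)),0,2); cv2.drawContours(a,cs,-1,(255,0,0),1); rows.append(a)
cv2.imwrite('pics/ov.png',np.hstack(rows))
E
```

```text
[[140, 92, 60], [135, 86, 57], [229, 196, 152], [239, 208, 163], [245, 213, 169], [235, 203, 159], [238, 206, 161], [246, 213, 169], [242, 210, 166], [214, 183, 139], [154, 124, 93], [94, 61, 42], [94, 62, 42]]
[[137, 89, 58], [151, 108, 72], [223, 190, 147], [233, 201, 156], [223, 191, 148], [227, 195, 150], [226, 194, 151], [230, 197, 154], [171, 140, 105], [133, 92, 64], [147, 96, 63], [114, 73, 48], [114, 72, 48]]
[[151, 97, 63], [145, 94, 61], [180, 144, 107], [236, 204, 160], [227, 195, 151], [234, 202, 158], [230, 199, 156], [235, 204, 159], [237, 205, 161], [207, 175, 134], [175, 141, 105], [118, 75, 52], [118, 75, 53]]
[[128, 85, 59], [127, 84, 57], [140, 100, 69], [225, 194, 151], [235, 204, 159], [233, 202, 159], [230, 197, 156], [236, 204, 160], [215, 185, 142], [185, 152, 113], [105, 70, 50], [105, 69, 48], [106, 70, 48]]
```

View pics/ov.png

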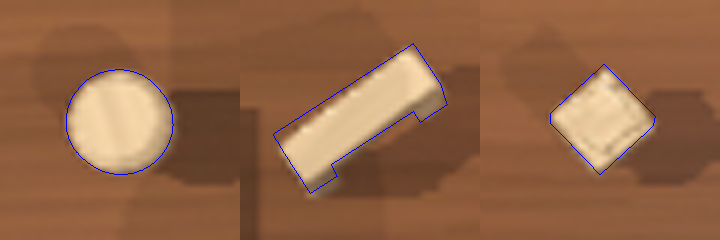

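The overlay fits the round and square well. The handle outline sits slightly high because its shaded sides were left out of the mask, so I refit with a hue-ratio mask.

```bash
sed -i "s/m=(f\[...,2\]>118).*/m=(f[...,1]>.74*f[...,0])\&(f[...,0]>95)/" fit.py; python3 - <<'E'
from fit import *
d=load('top0')
for k,uv,w in [('round',(178,215),[0]),('round',(435,209),[0]),('square',(304,198),[.8]),('square',(366,211),[.3,-.3]),('handle',(237,200),[2.2,2.0])]:
    p,e=fit(d,k,np.array(uv,float),w); print(k,p.round(2),round(e,3),'reach',np.hypot(*p[:2]).round())
E
```

```text
round [4.0602e+02 3.2604e+02 9.0000e-02] 0.025 reach 521.0
round [ 4.0246e+02 -3.4147e+02  1.5000e-01] 0.035 reach 528.0
square [441.91  -3.05   0.65] 0.03 reach 442.0
square [ 4.0298e+02 -1.6118e+02 -3.0000e-01] 0.059 reach 434.0
handle [443.08 172.57   2.2 ] 0.057 reach 475.0
```

```bash
cat > go.py <<'E'
import sys
from h import *
from scipy.spatial.transform import Rotation as Ro
def go(*targets):
    s=read_state(); R=Ro.from_euler('xyz',s['tool_rot']); p=np.array(s['eef_pos'])
    print('t',round(s['clock'],1),'p',p.round(1),'yaw',s['tool_rot'][2].round(3),'w',round(s['width'],1),'q',s['qpos'].round(2))
    for x,y,z,w in targets:
        D=R.inv().apply(np.array([x,y,z])-p)/10
        a=(R.inv()*Ro.from_euler('xyz',[np.pi,0,w])).as_rotvec()
        print('d',D.round(2),'a',a.round(3))
if __name__=='__main__': go(*[tuple(map(float,a.split(','))) for a in sys.argv[1:]])
E
python3 go.py 402.5,-341.5,130,1.53
```

```text
t 0.1 p [ 281.2 -585.4  198.8] yaw 0.448 w 85.3 q [ 1.06  0.63  0.04  1.52 -0.03  1.   -0.02]
d [ 21.49 -16.72   6.91] a [-2.000e-03 -1.000e-03 -1.082e+00]
```

Request:
send_rows(series=[{"dx": 21.5,"dy": -16.7,"dz": 6.9,"az": -1.082,"hand": 0},{"dx": 21.5,"dy": -16.7,"dz": 6.9,"az": -1.082,"hand": 0},{"dx": 21.5,"dy": -16.7,"dz": 6.9,"az": -1.082,"hand": 0},{"dx": 21.5,"dy": -16.7,"dz": 6.9,"az": -1.082,"hand": 0},{"dx": 21.5,"dy": -16.7,"dz": 6.9,"az": -1.082,"hand": 0},{"dx": 21.5,"dy": -16.7,"dz": 6.9,"az": -1.082,"hand": 0},{"dx": 21.5,"dy": -16.7,"dz": 6.9,"az": -1.082,"hand": 0},{"dx": 21.5,"dy": -16.7,"dz": 6.9,"az": -1.082,"hand": 0},{"dx": 21.5,"dy": -16.7,"dz": 6.9,"az": -1.082,"hand": 0},{"dx": 21.5,"dy": -16.7,"dz": 6.9,"az": -1.082,"hand": 0}])

```text
invalid input at $.series[0]: expected keys ax, ay, az, dx, dy, dz, hand
```

```bash
python3 - <<'E'
from h import *
d=grab('wrist','w1'); print(proj(d,[[402.5,-341.5,40],[402.5,-341.5,0]]),-np.array(d['R']).T@d['t'])
E
python3 go.py 402.5,-341.5,6,1.53
```

```text
[[107.75414307 -27.14344572]
 [127.24096437 -10.19365253]] [ 345.2432234  -554.16513544  373.84096379]
t 0.1 p [ 281.2 -585.4  198.9] yaw 0.448 w 85.3 q [ 1.06  0.63  0.04  1.52 -0.03  1.   -0.02]
d [ 21.49 -16.71  19.31] a [-1.000e-03 -1.000e-03 -1.082e+00]
```

View pics/w1.png

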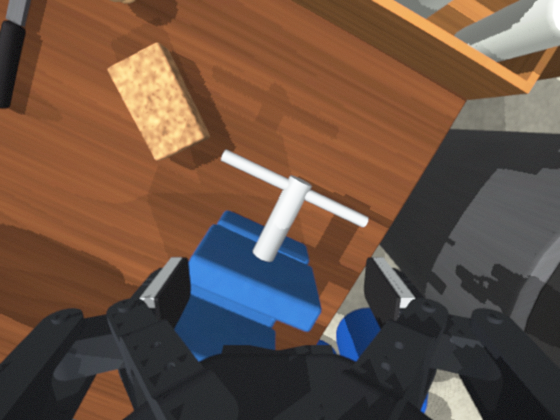

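The wrist picture shows that the arm had not moved, because every row needs all the keys. A vise stands just below at (255,250), so I move sideways before descending.

Request:
send_rows(series=[{"ax": 0,"ay": 0,"az": -1.082,"dx": 21.5,"dy": -16.7,"dz": 0,"hand": 0},{"ax": 0,"ay": 0,"az": -1.082,"dx": 21.5,"dy": -16.7,"dz": 0,"hand": 0},{"ax": 0,"ay": 0,"az": -1.082,"dx": 21.5,"dy": -16.7,"dz": 0,"hand": 0},{"ax": 0,"ay": 0,"az": -1.082,"dx": 21.5,"dy": -16.7,"dz": 0,"hand": 0},{"ax": 0,"ay": 0,"az": -1.082,"dx": 21.5,"dy": -16.7,"dz": 0,"hand": 0},{"ax": 0,"ay": 0,"az": -1.082,"dx": 21.5,"dy": -16.7,"dz": 6.9,"hand": 0},{"ax": 0,"ay": 0,"az": -1.082,"dx": 21.5,"dy": -16.7,"dz": 6.9,"hand": 0},{"ax": 0,"ay": 0,"az": -1.082,"dx": 21.5,"dy": -16.7,"dz": 6.9,"hand": 0},{"ax": 0,"ay": 0,"az": -1.082,"dx": 21.5,"dy": -16.7,"dz": 6.9,"hand": 0},{"ax": 0,"ay": 0,"az": -1.082,"dx": 21.5,"dy": -16.7,"dz": 6.9,"hand": 0}])

```text
clock: 1.15
eef_pos: [403.4, -344.0, 131.9]
tool_rot: [3.14, 0.002, 1.526]
force: [-0.2, -0.8, -0.0]
width: 85.5
gripper_force: 0.0
```

```bash
python3 go.py 402.5,-341.5,7,1.53; python3 - <<'E'
from h import *
d=grab('wrist','w2'); print(proj(d,[[402.5,-341.5,40],[402.5,-341.5,0]]))
E
```

```text
t 1.1 p [ 403.4 -344.   131.9] yaw 1.526 w 85.5 q [ 0.82  0.56 -0.25  1.92  0.21  0.69  0.4 ]
d [ 0.27 -0.12 12.48] a [ 0.002  0.002 -0.004]
[[275.86330984 199.76643055]
 [275.93642243 190.23811856]]
```

View pics/w2.png

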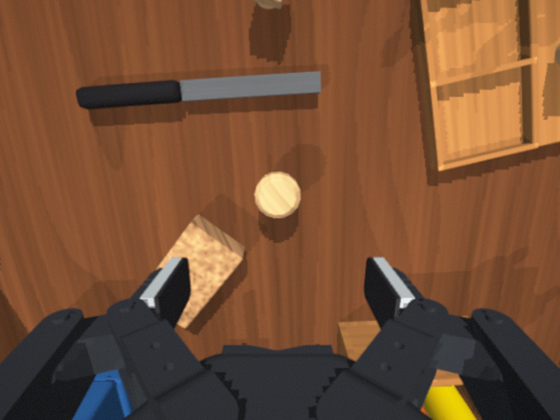

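The knob is at (277,194), about 3 px from the prediction, with the cork corner at (200,216) near the left finger. I refit from this wrist picture and approach with the fingers partly closed.

```bash
python3 - <<'E'
from fit import *
d=load('w2'); p,e=fit(d,'round',np.array([277,196.]),[0],half=32); print(p,e)
from go import go
go((*p[:2],60,1.53),(*p[:2],7,1.53))
E
```

```text
[ 4.03917796e+02 -3.39510857e+02  9.07187854e-02] 0.024613448566220355
t 1.2 p [ 403.4 -344.   131.9] yaw 1.526 w 85.8 q [ 0.82  0.56 -0.25  1.92  0.21  0.69  0.4 ]
d [0.46 0.02 7.19] a [ 0.002  0.002 -0.004]
d [4.800e-01 1.000e-02 1.249e+01] a [ 0.002  0.002 -0.004]
```

Request:
send_rows(series=[{"ax": 0,"ay": 0,"az": 0,"dx": 0.5,"dy": 0,"dz": 5,"hand": 0.25},{"ax": 0,"ay": 0,"az": 0,"dx": 0.5,"dy": 0,"dz": 7.2,"hand": 0.25},{"ax": 0,"ay": 0,"az": 0,"dx": 0.5,"dy": 0,"dz": 10,"hand": 0.25},{"ax": 0,"ay": 0,"az": 0,"dx": 0.5,"dy": 0,"dz": 12.6,"hand": 0.25},{"ax": 0,"ay": 0,"az": 0,"dx": 0.5,"dy": 0,"dz": 12.6,"hand": 0.25},{"ax": 0,"ay": 0,"az": 0,"dx": 0.5,"dy": 0,"dz": 12.6,"hand": 0.25}])

```text
clock: 1.8
eef_pos: [403.5, -338.1, 5.4]
tool_rot: [3.141, 0.001, 1.528]
force: [-0.5, -0.1, 0.4]
width: 63.7
gripper_force: 0.0
```

Request:
send_rows(series=[{"ax": 0,"ay": 0,"az": 0,"dx": 0,"dy": 0,"dz": 0,"hand": 1},{"ax": 0,"ay": 0,"az": 0,"dx": 0,"dy": 0,"dz": 0,"hand": 1},{"ax": 0,"ay": 0,"az": 0,"dx": 0,"dy": 0,"dz": 0,"hand": 1},{"ax": 0,"ay": 0,"az": 0,"dx": 0,"dy": 0,"dz": 0,"hand": 1},{"ax": 0,"ay": 0,"az": 0,"dx": 0,"dy": 0,"dz": 0,"hand": 1}])

```text
clock: 2.3
eef_pos: [402.6, -339.8, 10.3]
tool_rot: [3.141, 0.005, 1.528]
force: [-10.7, 3.6, 49.3]
width: 6.8
gripper_force: 63.0
```

```bash
python3 go.py 402.5,-341.5,130,1.53 575.4,204.9,130,1.531
```

```text
t 2.3 p [ 402.6 -339.8   10.3] yaw 1.528 w 6.8 q [ 0.75  0.75 -0.16  2.    0.29  0.4   0.32]
d [-2.300e-01  1.000e-02 -1.197e+01] a [ 0.001  0.005 -0.002]
d [ 55.1   14.92 -12.25] a [ 0.001  0.005 -0.003]
```

The fingers closed to 7 mm with 49 N upward, so something slipped. I look before moving.

```bash
python3 - <<'E'
from h import *
a=grab('wrist','w3')['pixels']; b=grab('scene','s3')['pixels']
b=cv2.resize(np.array(b)[330:420,90:220],None,fx=3,fy=3,interpolation=cv2.INTER_CUBIC)
a=np.array(a)[:,80:480]; b=cv2.copyMakeBorder(b,0,420-b.shape[0],0,0,cv2.BORDER_CONSTANT)
cv2.imwrite('pics/v3.png',np.hstack([a,b])[:,:,::-1])
E
```

```text
(no output)
```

View pics/v3.png

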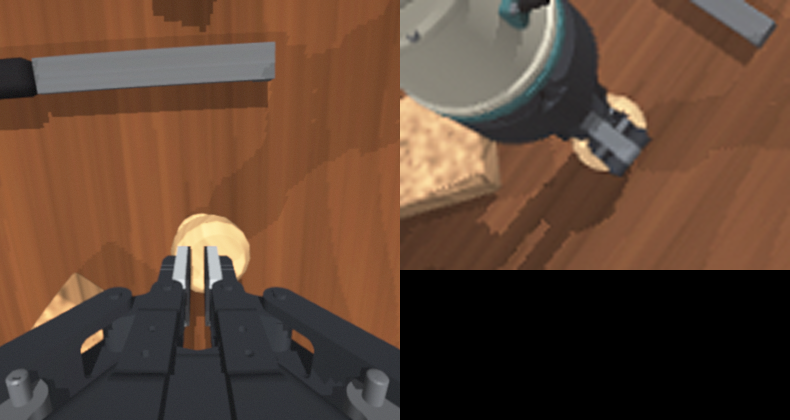

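The picture shows the fingers closed at (183..212,250), with the knob apparently tipped under and between them. I open in place, lift clear and look again.

Request:
send_rows(series=[{"ax": 0,"ay": 0,"az": 0,"dx": 0,"dy": 0,"dz": 0,"hand": 0.5},{"ax": 0,"ay": 0,"az": 0,"dx": 0,"dy": 0,"dz": 0,"hand": 0.3},{"ax": 0,"ay": 0,"az": 0,"dx": 0,"dy": 0,"dz": 0,"hand": 0.25},{"ax": 0,"ay": 0,"az": 0,"dx": 0,"dy": 0,"dz": 0,"hand": 0.25},{"ax": 0,"ay": 0,"az": 0,"dx": 0,"dy": 0,"dz": -2,"hand": 0.25},{"ax": 0,"ay": 0,"az": 0,"dx": 0,"dy": 0,"dz": -6,"hand": 0.25},{"ax": 0,"ay": 0,"az": 0,"dx": 0,"dy": 0,"dz": -11,"hand": 0.25},{"ax": 0,"ay": 0,"az": 0,"dx": 0,"dy": 0,"dz": -11,"hand": 0.25},{"ax": 0,"ay": 0,"az": 0,"dx": 0,"dy": 0,"dz": -11,"hand": 0.25}])

```text
clock: 3.3
eef_pos: [403.7, -337.8, 115.6]
tool_rot: [3.14, 0.001, 1.53]
force: [-0.5, -0.5, -0.2]
width: 63.7
gripper_force: 0.0
```

```bash
python3 - <<'E'
from h import *
a=np.array(grab('wrist','w4')['pixels'])[120:290,180:380]
cv2.imwrite('pics/v4.png',cv2.resize(a,None,fx=3,fy=3,interpolation=cv2.INTER_CUBIC)[:,:,::-1])
E
python3 go.py
```

```text
t 3.4 p [ 402.8 -337.1  114.4] yaw 1.53 w 63.7 q [ 0.81  0.58 -0.25  1.94  0.23  0.64  0.38]
```

View pics/v4.png

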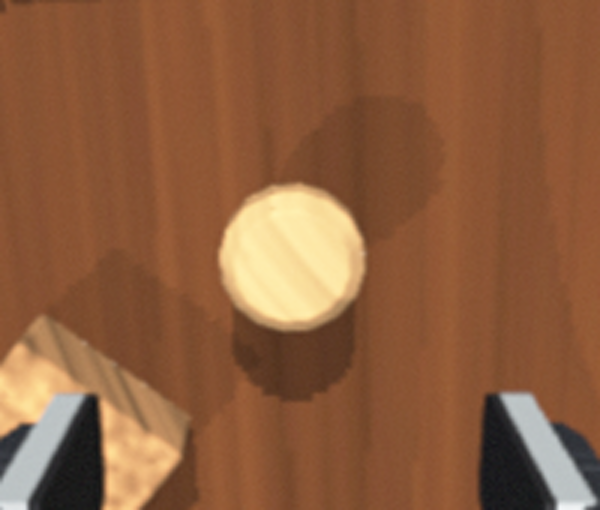

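The knob still stands upright, at full-image pixel (277,206). I refit it and see where the TCP itself projects.

```bash
python3 - <<'E'
from fit import *
from scipy.spatial.transform import Rotation as Ro
for f in ['w4']:
    d=load(f); p,e=fit(d,'round',np.array([277,207.]),[0],half=34); print(p,e)
s=read_state(); P=s['eef_pos']; print(P,proj(d,[P,P+[0,0,19]]), -d['R'].T@d['t']-P, d['R'])
d=grab('top','t4'); p,e=fit(d,'round',np.array([435,209.]),[0]); print(p,e)
im=cv2.imread('pics/v3.png')
P=np.array([402.6,-339.8,10.3]); d=load('w3'); print('w3 TCP',proj(d,[P,P+[0,0,19]])-[80,0], 'cam-P',-d['R'].T@d['t']-P)
for z in (40,28,0): print(proj(d,[[403.9,-339.5,z]])-[80,0])
E
```

```text
[ 4.03763533e+02 -3.39518325e+02  9.09575925e-02] 0.02303777122957407
[ 402.7552911  -337.12326908  114.36316133] [[275.51298369 238.44513832]
 [275.41728802 250.85531261]] [  3.53663565  71.21987317 176.18413851] [[ 0.99915504 -0.04106805  0.00161639]
 [-0.03987837 -0.95919344  0.27992439]
 [-0.00994552 -0.27975233 -0.96002069]]
[ 4.02347205e+02 -3.41496540e+02  1.38282070e-01] 0.033058859408356206
w3 TCP [[197.06674595 239.99761012]
 [197.09944907 252.76220986]] cam-P [  2.94241336  72.50636161 174.71575841]
[[199.50776231 260.62500065]]
[[199.32383343 251.23789666]]
[[198.97711322 233.55750432]]
```

The knob was centred and never moved. The fingertips show about 30 mm farther back than the reported TCP. Resting on the knob's top (z = 40) at a reported z of 10.3 and pushed up with 49 N gives the same figure. So the real tips sit about 30 mm behind the reported TCP, and I descend correspondingly lower, in steps, watching the force.

```bash
python3 go.py 403.5,-339.8,-5,1.53 403.5,-339.8,-22,1.53
```

```text
t 3.4 p [ 402.3 -336.8  113.6] yaw 1.53 w 64.1 q [ 0.81  0.58 -0.25  1.94  0.23  0.64  0.38]
d [-0.31  0.16 11.86] a [-0.002 -0.001 -0.   ]
d [-0.32  0.16 13.56] a [-0.002 -0.001 -0.   ]
```

Request:
send_rows(series=[{"ax": 0,"ay": 0,"az": 0,"dx": -0.2,"dy": 0,"dz": 5,"hand": 0.25},{"ax": 0,"ay": 0,"az": 0,"dx": -0.2,"dy": 0,"dz": 9,"hand": 0.25},{"ax": 0,"ay": 0,"az": 0,"dx": -0.2,"dy": 0,"dz": 11,"hand": 0.25},{"ax": 0,"ay": 0,"az": 0,"dx": -0.2,"dy": 0,"dz": 12,"hand": 0.25},{"ax": 0,"ay": 0,"az": 0,"dx": -0.2,"dy": 0,"dz": 12.8,"hand": 0.25},{"ax": 0,"ay": 0,"az": 0,"dx": -0.2,"dy": 0,"dz": 13.6,"hand": 0.25},{"ax": 0,"ay": 0,"az": 0,"dx": -0.2,"dy": 0,"dz": 13.6,"hand": 0.25}])

```text
clock: 4.1
eef_pos: [403.0, -339.2, -21.8]
tool_rot: [-3.141, -0.0, 1.53]
force: [-0.1, -0.1, 0.2]
width: 64.1
gripper_force: 0.0
```

Request:
send_rows(series=[{"ax": 0,"ay": 0,"az": 0,"dx": 0,"dy": 0,"dz": 0,"hand": 0.4},{"ax": 0,"ay": 0,"az": 0,"dx": 0,"dy": 0,"dz": 0,"hand": 0.5},{"ax": 0,"ay": 0,"az": 0,"dx": 0,"dy": 0,"dz": 0,"hand": 0.6},{"ax": 0,"ay": 0,"az": 0,"dx": 0,"dy": 0,"dz": 0,"hand": 0.6}])

```text
clock: 4.5
eef_pos: [403.6, -339.7, -20.2]
tool_rot: [3.14, 0.001, 1.53]
force: [-0.0, 0.8, 6.0]
width: 42.4
gripper_force: 60.3
```

That confirms it: reported z = -22 without touching the bench. The grip is slightly high (width 42.4), so I reopen, lower 6 mm and regrip.

Request:
send_rows(series=[{"ax": 0,"ay": 0,"az": 0,"dx": 0,"dy": 0,"dz": 0,"hand": 0.3},{"ax": 0,"ay": 0,"az": 0,"dx": 0,"dy": 0,"dz": 0.3,"hand": 0.3},{"ax": 0,"ay": 0,"az": 0,"dx": 0,"dy": 0,"dz": 0.6,"hand": 0.3},{"ax": 0,"ay": 0,"az": 0,"dx": 0,"dy": 0,"dz": 0.6,"hand": 0.4},{"ax": 0,"ay": 0,"az": 0,"dx": 0,"dy": 0,"dz": 0.6,"hand": 0.6},{"ax": 0,"ay": 0,"az": 0,"dx": 0,"dy": 0,"dz": 0.6,"hand": 0.6},{"ax": 0,"ay": 0,"az": 0,"dx": 0,"dy": 0,"dz": 0.6,"hand": 0.6}])

```text
clock: 5.2
eef_pos: [403.0, -339.2, -27.4]
tool_rot: [-3.141, -0.0, 1.53]
force: [-0.1, 0.0, -0.3]
width: 42.4
gripper_force: 60.7
```

```bash
python3 go.py 403.5,-339.8,120,1.53 576,205.5,100,1.531
```

```text
t 5.2 p [ 403.  -339.2  -27.4] yaw 1.53 w 42.4 q [ 0.74  0.82 -0.14  2.01  0.32  0.33  0.3 ]
d [ -0.06   0.05 -14.74] a [-0. -0. -0.]
d [ 55.14  15.05 -12.74] a [-0.    -0.    -0.001]
```

Held, with no vertical load. Now I lift and carry it to the right compartment of the round tray.

Request:
send_rows(series=[{"ax": 0,"ay": 0,"az": 0,"dx": 0,"dy": 0,"dz": -4,"hand": 0.6},{"ax": 0,"ay": 0,"az": 0,"dx": 0,"dy": 0,"dz": -8,"hand": 0.6},{"ax": 0,"ay": 0,"az": 0,"dx": 0,"dy": 0,"dz": -12.7,"hand": 0.6},{"ax": 0,"ay": 0,"az": 0,"dx": 55.1,"dy": 15,"dz": -12.7,"hand": 0.6},{"ax": 0,"ay": 0,"az": 0,"dx": 55.1,"dy": 15,"dz": -12.7,"hand": 0.6},{"ax": 0,"ay": 0,"az": 0,"dx": 55.1,"dy": 15,"dz": -12.7,"hand": 0.6},{"ax": 0,"ay": 0,"az": 0,"dx": 55.1,"dy": 15,"dz": -12.7,"hand": 0.6},{"ax": 0,"ay": 0,"az": 0,"dx": 55.1,"dy": 15,"dz": -12.7,"hand": 0.6},{"ax": 0,"ay": 0,"az": 0,"dx": 55.1,"dy": 15,"dz": -12.7,"hand": 0.6},{"ax": 0,"ay": 0,"az": 0,"dx": 55.1,"dy": 15,"dz": -12.7,"hand": 0.6}])

```text
clock: 6.2
eef_pos: [509.1, -3.7, 99.7]
tool_rot: [3.141, 0.0, 1.53]
force: [2.1, -0.1, -0.2]
width: 42.7
gripper_force: 61.0
```

```bash
python3 go.py 576,205.5,100,1.531
```

```text
t 6.2 p [509.1  -3.7  99.7] yaw 1.53 w 42.7 q [ 0.08  0.58 -0.18  2.    0.19  0.58 -0.27]
d [21.18  5.82 -0.03] a [ 0.     0.    -0.001]
```

Request:
send_rows(series=[{"ax": 0,"ay": 0,"az": 0,"dx": 21.2,"dy": 5.8,"dz": 0,"hand": 0.6},{"ax": 0,"ay": 0,"az": 0,"dx": 21.2,"dy": 5.8,"dz": 0,"hand": 0.6},{"ax": 0,"ay": 0,"az": 0,"dx": 21.2,"dy": 5.8,"dz": 0,"hand": 0.6},{"ax": 0,"ay": 0,"az": 0,"dx": 21.2,"dy": 5.8,"dz": 0,"hand": 0.6},{"ax": 0,"ay": 0,"az": 0,"dx": 21.2,"dy": 5.8,"dz": 0,"hand": 0.6},{"ax": 0,"ay": 0,"az": 0,"dx": 21.2,"dy": 5.8,"dz": 0,"hand": 0.6},{"ax": 0,"ay": 0,"az": 0,"dx": 21.2,"dy": 5.8,"dz": 0,"hand": 0.6}])

```text
clock: 6.9
eef_pos: [574.8, 203.2, 99.1]
tool_rot: [-3.141, 0.001, 1.53]
force: [0.6, -0.3, -0.6]
width: 42.6
gripper_force: 61.0
```

```bash
cat > tray.py <<'E'
from h import *
T=dict(round=(577,244.4,-.04),handle=(628.5,14.3,-.12),square=(594.2,-237.6,.189))
def draw(d,k,im):
    x,y,w=T[k]; c,s=np.cos(w),np.sin(w)
    for a,b,e,f in [(110,81.5,-50,-81.5),(45,76.5,-45,2.5),(45,-2.5,-45,-76.5)]:
        L=np.array([(a,b),(a,f),(e,f),(e,b)]); X=np.c_[L[:,0]*c-L[:,1]*s+x,L[:,0]*s+L[:,1]*c+y,[18]*4]
        cv2.polylines(im,[np.int32(np.round(proj(d,X)*8))],True,(255,0,0),1,cv2.LINE_AA,3)
E
python3 - <<'E'
from tray import *
d=grab('wrist','wr'); im=np.array(d['pixels'])[:,:,::-1].copy(); draw(d,'round',im); cv2.imwrite('pics/vr.png',im)
E
python3 go.py 576,205.5,-10,1.531
```

```text
t 7.0 p [574.9 201.9  99.2] yaw 1.529 w 42.4 q [-0.29  0.69 -0.16  1.72  0.15  0.74 -0.56]
d [ 0.39  0.1  10.92] a [-0.001  0.002 -0.002]
```

View pics/vr.png

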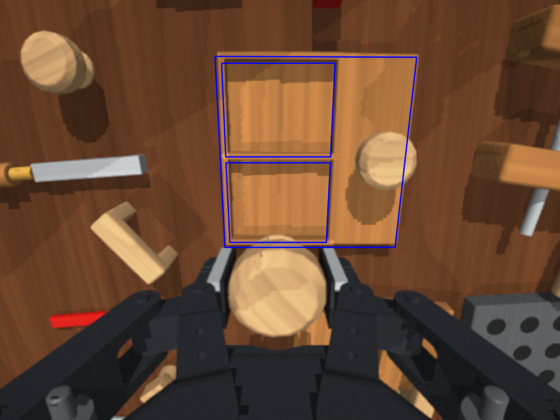

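The outline agrees within about 3 px, and the tray really lies about 3 mm further towards +y. The held knob, at (277,285), is upright. I lower to floor height, open to about 56 mm and rise.

Request:
send_rows(series=[{"ax": 0,"ay": 0,"az": 0,"dx": 0.5,"dy": 0.1,"dz": 4,"hand": 0.6},{"ax": 0,"ay": 0,"az": 0,"dx": 0.5,"dy": 0.1,"dz": 8,"hand": 0.6},{"ax": 0,"ay": 0,"az": 0,"dx": 0.5,"dy": 0.1,"dz": 10,"hand": 0.6},{"ax": 0,"ay": 0,"az": 0,"dx": 0.5,"dy": 0.1,"dz": 11.5,"hand": 0.6},{"ax": 0,"ay": 0,"az": 0,"dx": 0.5,"dy": 0.1,"dz": 12.1,"hand": 0.6},{"ax": 0,"ay": 0,"az": 0,"dx": 0.5,"dy": 0.1,"dz": 12.1,"hand": 0.6},{"ax": 0,"ay": 0,"az": 0,"dx": 0.5,"dy": 0.1,"dz": 12.1,"hand": 0.6}])

```text
clock: 7.65
eef_pos: [577.7, 208.5, -20.4]
tool_rot: [3.14, -0.001, 1.529]
force: [0.4, 0.1, -0.5]
width: 42.6
gripper_force: 61.2
```

Request:
send_rows(series=[{"ax": 0,"ay": 0,"az": 0,"dx": 0,"dy": 0,"dz": 0.15,"hand": 0.6},{"ax": 0,"ay": 0,"az": 0,"dx": 0,"dy": 0,"dz": 0.15,"hand": 0.6},{"ax": 0,"ay": 0,"az": 0,"dx": 0,"dy": 0,"dz": 0.15,"hand": 0.4},{"ax": 0,"ay": 0,"az": 0,"dx": 0,"dy": 0,"dz": 0.15,"hand": 0.35},{"ax": 0,"ay": 0,"az": 0,"dx": 0,"dy": 0,"dz": 0.15,"hand": 0.35},{"ax": 0,"ay": 0,"az": 0,"dx": 0,"dy": 0,"dz": -2,"hand": 0.35},{"ax": 0,"ay": 0,"az": 0,"dx": 0,"dy": 0,"dz": -6,"hand": 0.35},{"ax": 0,"ay": 0,"az": 0,"dx": 0,"dy": 0,"dz": -11,"hand": 0.35},{"ax": 0,"ay": 0,"az": 0,"dx": 0,"dy": 0,"dz": -12,"hand": 0.35}])

```text
clock: 8.55
eef_pos: [580.3, 210.4, 104.2]
tool_rot: [3.133, -0.004, 1.53]
force: [1.7, 0.7, -0.3]
width: 55.5
gripper_force: 0.0
```

```bash
python3 - <<'E'
from fit import *
d=grab('top','t5')
for uv in [(178,215),(226,142)]:
  try: print(fit(d,'round',np.array(uv,float),[0]))
  except Exception as e: print(e)
print(proj(d,[577,208,45]))
from go import go
go((407,328,90,1.53))
E
```

```text
(array([4.06129707e+02, 3.26156912e+02, 2.93195573e-01]), np.float64(0.025413447417150885))
(array([6.00018015e+02, 1.99045832e+02, 2.91277841e-01]), np.float64(0.8478199291856348))
[[222.02027887 148.57717562]]
t 8.6 p [579.9 210.2 103.6] yaw 1.53 w 55.8 q [-0.29  0.69 -0.16  1.71  0.15  0.74 -0.57]
d [ 11.06 -17.77   1.26] a [ 0.008 -0.004 -0.   ]
```

Next is the other round knob.

Request:
send_rows(series=[{"ax": 0,"ay": 0,"az": 0,"dx": 11.1,"dy": -17.7,"dz": 1.2,"hand": 0.25},{"ax": 0,"ay": 0,"az": 0,"dx": 11.1,"dy": -17.7,"dz": 1.2,"hand": 0.25},{"ax": 0,"ay": 0,"az": 0,"dx": 11.1,"dy": -17.7,"dz": 1.2,"hand": 0.25},{"ax": 0,"ay": 0,"az": 0,"dx": 11.1,"dy": -17.7,"dz": 1.2,"hand": 0.25},{"ax": 0,"ay": 0,"az": 0,"dx": 11.1,"dy": -17.7,"dz": 1.2,"hand": 0.25},{"ax": 0,"ay": 0,"az": 0,"dx": 11.1,"dy": -17.7,"dz": 1.2,"hand": 0.25},{"ax": 0,"ay": 0,"az": 0,"dx": 11.1,"dy": -17.7,"dz": 1.2,"hand": 0.25},{"ax": 0,"ay": 0,"az": 0,"dx": 11.1,"dy": -17.7,"dz": 1.2,"hand": 0.25}])

```text
clock: 9.4
eef_pos: [406.2, 325.3, 86.3]
tool_rot: [3.141, 0.001, 1.526]
force: [-0.2, -0.4, -0.1]
width: 63.8
gripper_force: 0.0
```

```bash
cat > near.py <<'E'
import sys
from fit import *
from go import go
# kind x y yaw z tool_yaw_offset
def near(kind,x,y,w,zs,tw=None,name='n',half=40):
    d=grab('wrist',name); uv=proj(d,[x,y,30])[0]
    p,e=fit(d,kind,uv,[w],half=half,S=6); print(kind,uv.round(),p.round(2),'err',round(e,3))
    go(*[(p[0],p[1],z,p[2] if tw is None else tw) for z in zs]); return p
E
python3 -c "
from near import *
near('round',407.5,328,0,[-27.5],1.53,'n2')"
```

```text
round [278. 211.] [4.0652e+02 3.2728e+02 2.5000e-01] err 0.025
t 9.4 p [406.1 325.4  86.4] yaw 1.526 w 64.1 q [-0.65  0.61 -0.12  1.98  0.13  0.56 -0.91]
d [ 0.2   0.02 11.39] a [ 0.001  0.001 -0.004]
```

Request:
send_rows(series=[{"ax": 0,"ay": 0,"az": 0,"dx": 0.2,"dy": 0,"dz": 5,"hand": 0.25},{"ax": 0,"ay": 0,"az": 0,"dx": 0.2,"dy": 0,"dz": 9,"hand": 0.25},{"ax": 0,"ay": 0,"az": 0,"dx": 0.2,"dy": 0,"dz": 11.3,"hand": 0.25},{"ax": 0,"ay": 0,"az": 0,"dx": 0.2,"dy": 0,"dz": 11.3,"hand": 0.25},{"ax": 0,"ay": 0,"az": 0,"dx": 0.2,"dy": 0,"dz": 11.3,"hand": 0.4},{"ax": 0,"ay": 0,"az": 0,"dx": 0.2,"dy": 0,"dz": 11.3,"hand": 0.6},{"ax": 0,"ay": 0,"az": 0,"dx": 0.2,"dy": 0,"dz": 11.3,"hand": 0.6},{"ax": 0,"ay": 0,"az": 0,"dx": 0.2,"dy": 0,"dz": 11.3,"hand": 0.6}])

```text
clock: 10.25
eef_pos: [405.5, 329.6, -25.0]
tool_rot: [3.14, -0.002, 1.529]
force: [0.4, -0.0, 5.4]
width: 42.2
gripper_force: 60.8
```

```bash
python3 go.py 579,287,60,1.531
```

```text
t 10.2 p [405.5 329.6 -25. ] yaw 1.529 w 42.2 q [-0.69  0.81 -0.07  2.02  0.17  0.31 -0.95]
d [-3.52 17.53 -8.47] a [ 0.002 -0.002 -0.002]
```

Request:
send_rows(series=[{"ax": 0,"ay": 0,"az": 0,"dx": 0,"dy": 0,"dz": -4,"hand": 0.6},{"ax": 0,"ay": 0,"az": 0,"dx": 0,"dy": 0,"dz": -8.5,"hand": 0.6},{"ax": 0,"ay": 0,"az": 0,"dx": -3.5,"dy": 17.5,"dz": -8.5,"hand": 0.6},{"ax": 0,"ay": 0,"az": 0,"dx": -3.5,"dy": 17.5,"dz": -8.5,"hand": 0.6},{"ax": 0,"ay": 0,"az": 0,"dx": -3.5,"dy": 17.5,"dz": -8.5,"hand": 0.6},{"ax": 0,"ay": 0,"az": 0,"dx": -3.5,"dy": 17.5,"dz": -8.5,"hand": 0.6},{"ax": 0,"ay": 0,"az": 0,"dx": -3.5,"dy": 17.5,"dz": -8.5,"hand": 0.6},{"ax": 0,"ay": 0,"az": 0,"dx": -3.5,"dy": 17.5,"dz": -8.5,"hand": 0.6},{"ax": 0,"ay": 0,"az": 0,"dx": -3.5,"dy": 17.5,"dz": -8.5,"hand": 0.6}])

```text
clock: 11.15
eef_pos: [576.1, 287.6, 58.7]
tool_rot: [-3.14, -0.0, 1.531]
force: [-0.1, -0.0, 0.7]
width: 42.8
gripper_force: 61.1
```

```bash
python3 go.py 579,287,-20.5,1.531; sleep 0; python3 go.py 579,287,-20.5,1.531
```

```text
t 11.2 p [576.1 287.6  58.7] yaw 1.531 w 42.8 q [-0.41  0.79 -0.16  1.65  0.17  0.72 -0.69]
d [-0.05  0.3   7.92] a [-0.002 -0.     0.   ]
t 11.2 p [576.1 287.6  58.7] yaw 1.531 w 42.8 q [-0.41  0.79 -0.16  1.65  0.17  0.72 -0.69]
d [-0.05  0.3   7.92] a [-0.002 -0.     0.   ]
```

Request:
send_rows(series=[{"ax": 0,"ay": 0,"az": 0,"dx": 0,"dy": 0.2,"dz": 4,"hand": 0.6},{"ax": 0,"ay": 0,"az": 0,"dx": 0,"dy": 0.2,"dz": 6.5,"hand": 0.6},{"ax": 0,"ay": 0,"az": 0,"dx": 0,"dy": 0.2,"dz": 7.6,"hand": 0.6},{"ax": 0,"ay": 0,"az": 0,"dx": 0,"dy": 0.2,"dz": 8,"hand": 0.6},{"ax": 0,"ay": 0,"az": 0,"dx": 0,"dy": 0.2,"dz": 8,"hand": 0.6},{"ax": 0,"ay": 0,"az": 0,"dx": 0,"dy": 0.2,"dz": 8,"hand": 0.6}])

```text
clock: 11.75
eef_pos: [579.5, 287.9, -20.3]
tool_rot: [3.141, -0.001, 1.531]
force: [-1.2, 0.1, 0.3]
width: 42.3
gripper_force: 62.3
```

Request:
send_rows(series=[{"ax": 0,"ay": 0,"az": 0,"dx": 0,"dy": 0,"dz": 0,"hand": 0.4},{"ax": 0,"ay": 0,"az": 0,"dx": 0,"dy": 0,"dz": 0,"hand": 0.35},{"ax": 0,"ay": 0,"az": 0,"dx": 0,"dy": 0,"dz": 0,"hand": 0.35},{"ax": 0,"ay": 0,"az": 0,"dx": 0,"dy": 0,"dz": -2,"hand": 0.35},{"ax": 0,"ay": 0,"az": 0,"dx": 0,"dy": 0,"dz": -6,"hand": 0.35},{"ax": 0,"ay": 0,"az": 0,"dx": 0,"dy": 0,"dz": -11,"hand": 0.35},{"ax": 0,"ay": 0,"az": 0,"dx": 0,"dy": 0,"dz": -11,"hand": 0.35}])

```text
clock: 12.45
eef_pos: [584.7, 289.5, 95.7]
tool_rot: [3.13, -0.007, 1.529]
force: [1.0, 0.9, 0.3]
width: 55.8
gripper_force: 0.0
```

```bash
python3 go.py 444,174.5,90,2.2 444,174.5,90,-0.94
```

```text
t 12.4 p [584.7 289.5  95.7] yaw 1.529 w 55.8 q [-0.41  0.75 -0.17  1.62  0.16  0.78 -0.68]
d [-12.07 -13.59   0.33] a [ 0.013 -0.003 -0.671]
d [-12.07 -13.59   0.33] a [-0.004 -0.017  2.469]
```

Request:
send_rows(series=[{"ax": 0,"ay": 0,"az": -0.67,"dx": -12,"dy": -13.6,"dz": 0.3,"hand": 0.3},{"ax": 0,"ay": 0,"az": -0.67,"dx": -12,"dy": -13.6,"dz": 0.3,"hand": 0.3},{"ax": 0,"ay": 0,"az": -0.67,"dx": -12,"dy": -13.6,"dz": 0.3,"hand": 0.3},{"ax": 0,"ay": 0,"az": -0.67,"dx": -12,"dy": -13.6,"dz": 0.3,"hand": 0.3},{"ax": 0,"ay": 0,"az": -0.67,"dx": -12,"dy": -13.6,"dz": 0.3,"hand": 0.3},{"ax": 0,"ay": 0,"az": -0.67,"dx": -12,"dy": -13.6,"dz": 0.3,"hand": 0.3},{"ax": 0,"ay": 0,"az": -0.67,"dx": -12,"dy": -13.6,"dz": 0.3,"hand": 0.3}])

```text
clock: 13.15
eef_pos: [440.0, 173.0, 85.7]
tool_rot: [3.14, -0.0, 2.198]
force: [0.7, -0.6, -0.5]
width: 59.7
gripper_force: 0.0
```

```bash
python3 -c "
from near import *
near('handle',444,174.5,2.2,[-24],None,'n3',55)
d=grab('top','t6')
for uv in [(222,148),(196,148)]: print(fit(d,'round',np.array(uv,float),[0],14))"
```

```text
handle [281. 215.] [443.44 174.03   2.21] err 0.035
t 13.2 p [440.  173.1  85.7] yaw 2.198 w 59.6 q [-0.2   0.58 -0.34  2.1   0.38  0.51 -0.19]
d [-0.13  0.32 10.97] a [ 0.001 -0.    -0.009]
(array([5.79460753e+02, 2.14460391e+02, 1.75625655e-01]), np.float64(0.6966197183098591))
(array([5.81955940e+02, 2.73114955e+02, 4.40131751e-01]), np.float64(0.6470519935907856))
```

Request:
send_rows(series=[{"ax": 0,"ay": 0,"az": -0.01,"dx": -0.1,"dy": 0.3,"dz": 5,"hand": 0.3},{"ax": 0,"ay": 0,"az": -0.01,"dx": -0.1,"dy": 0.3,"dz": 9,"hand": 0.3},{"ax": 0,"ay": 0,"az": -0.01,"dx": -0.1,"dy": 0.3,"dz": 10.5,"hand": 0.3},{"ax": 0,"ay": 0,"az": -0.01,"dx": -0.1,"dy": 0.3,"dz": 10.5,"hand": 0.4},{"ax": 0,"ay": 0,"az": -0.01,"dx": -0.1,"dy": 0.3,"dz": 10.5,"hand": 0.6},{"ax": 0,"ay": 0,"az": -0.01,"dx": -0.1,"dy": 0.3,"dz": 10.5,"hand": 0.85},{"ax": 0,"ay": 0,"az": -0.01,"dx": -0.1,"dy": 0.3,"dz": 10.5,"hand": 0.85},{"ax": 0,"ay": 0,"az": -0.01,"dx": -0.1,"dy": 0.3,"dz": 10.5,"hand": 0.85},{"ax": 0,"ay": 0,"az": -0.01,"dx": -0.1,"dy": 0.3,"dz": 10.5,"hand": 0.85}])

```text
clock: 14.15
eef_pos: [443.1, 173.8, -18.2]
tool_rot: [3.139, 0.0, 2.21]
force: [-0.2, 0.3, 7.0]
width: 20.7
gripper_force: 59.6
```

```bash
python3 go.py 634,56,80,3.022
```

```text
t 14.2 p [443.1 173.8 -18.2] yaw 2.21 w 20.7 q [-0.31  0.78 -0.18  2.14  0.52  0.26 -0.3 ]
d [-20.84   8.32  -9.79] a [ 0.002  0.002 -0.812]
```

Request:
send_rows(series=[{"ax": 0,"ay": 0,"az": 0,"dx": 0,"dy": 0,"dz": -4,"hand": 0.85},{"ax": 0,"ay": 0,"az": 0,"dx": 0,"dy": 0,"dz": -9.8,"hand": 0.85},{"ax": 0,"ay": 0,"az": -0.812,"dx": -20.8,"dy": 8.3,"dz": -9.8,"hand": 0.85},{"ax": 0,"ay": 0,"az": -0.812,"dx": -20.8,"dy": 8.3,"dz": -9.8,"hand": 0.85},{"ax": 0,"ay": 0,"az": -0.812,"dx": -20.8,"dy": 8.3,"dz": -9.8,"hand": 0.85},{"ax": 0,"ay": 0,"az": -0.812,"dx": -20.8,"dy": 8.3,"dz": -9.8,"hand": 0.85},{"ax": 0,"ay": 0,"az": -0.812,"dx": -20.8,"dy": 8.3,"dz": -9.8,"hand": 0.85},{"ax": 0,"ay": 0,"az": -0.812,"dx": -20.8,"dy": 8.3,"dz": -9.8,"hand": 0.85},{"ax": 0,"ay": 0,"az": -0.812,"dx": -20.8,"dy": 8.3,"dz": -9.8,"hand": 0.85},{"ax": 0,"ay": 0,"az": -0.812,"dx": -20.8,"dy": 8.3,"dz": -9.8,"hand": 0.85}])

```text
clock: 15.15
eef_pos: [632.0, 56.1, 78.7]
tool_rot: [3.141, -0.001, 3.021]
force: [-0.5, 0.1, -0.5]
width: 20.7
gripper_force: 58.9
```

```bash
python3 - <<'E'
from tray import *
d=grab('wrist','wh'); im=np.array(d['pixels'])[:,:,::-1].copy(); draw(d,'handle',im); a=im[:,60:460]
b=np.array(grab('scene','sh')['pixels'])[140:260,300:460,::-1]; b=cv2.resize(b,None,fx=2.5,fy=2.5,interpolation=cv2.INTER_CUBIC)
cv2.imwrite('pics/vh.png',np.hstack([a,cv2.copyMakeBorder(b,0,420-b.shape[0],0,0,cv2.BORDER_CONSTANT)]))
E
python3 go.py 634,56,-13,3.022
```

```text
t 15.2 p [632.1  56.5  78.9] yaw 3.022 w 21.0 q [ 0.24  0.83 -0.64  1.66  0.62  0.87  0.79]
d [-0.2  -0.03  9.19] a [-0. -0.  0.]
```

View pics/vh.png

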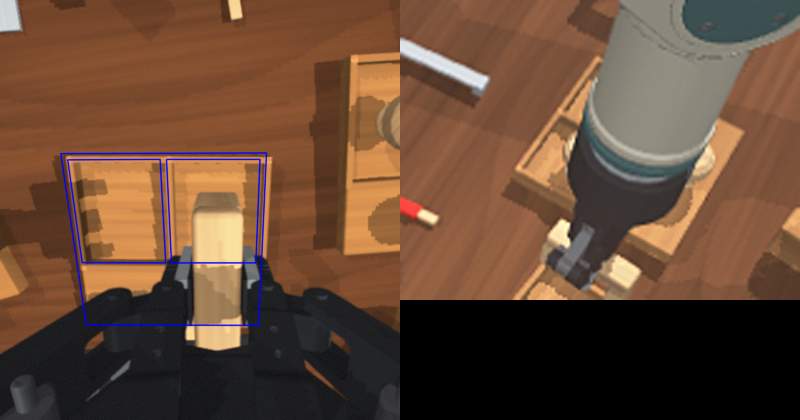

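The handle is held level over the +y compartment, centred near crop column 217. The tray lies about 2–3 mm further to +x and +y than the outline, so I include that and lower.

Request:
send_rows(series=[{"ax": 0,"ay": 0,"az": 0,"dx": -0.3,"dy": 0.05,"dz": 4,"hand": 0.85},{"ax": 0,"ay": 0,"az": 0,"dx": -0.3,"dy": 0.05,"dz": 7.5,"hand": 0.85},{"ax": 0,"ay": 0,"az": 0,"dx": -0.3,"dy": 0.05,"dz": 8.8,"hand": 0.85},{"ax": 0,"ay": 0,"az": 0,"dx": -0.3,"dy": 0.05,"dz": 9.2,"hand": 0.85},{"ax": 0,"ay": 0,"az": 0,"dx": -0.3,"dy": 0.05,"dz": 9.2,"hand": 0.85},{"ax": 0,"ay": 0,"az": 0,"dx": -0.3,"dy": 0.05,"dz": 9.2,"hand": 0.85}])

```text
clock: 15.85
eef_pos: [636.4, 56.8, -12.3]
tool_rot: [3.141, 0.002, 3.022]
force: [0.5, -0.0, -0.2]
width: 20.8
gripper_force: 58.9
```

Request:
send_rows(series=[{"ax": 0,"ay": 0,"az": 0,"dx": 0,"dy": 0,"dz": 0,"hand": 0.6},{"ax": 0,"ay": 0,"az": 0,"dx": 0,"dy": 0,"dz": 0,"hand": 0.57},{"ax": 0,"ay": 0,"az": 0,"dx": 0,"dy": 0,"dz": 0,"hand": 0.57},{"ax": 0,"ay": 0,"az": 0,"dx": 0,"dy": 0,"dz": -2,"hand": 0.57},{"ax": 0,"ay": 0,"az": 0,"dx": 0,"dy": 0,"dz": -6,"hand": 0.57},{"ax": 0,"ay": 0,"az": 0,"dx": 0,"dy": 0,"dz": -10,"hand": 0.57},{"ax": 0,"ay": 0,"az": 0,"dx": 0,"dy": 0,"dz": -10,"hand": 0.57}])

```text
clock: 16.55
eef_pos: [639.9, 57.6, 92.4]
tool_rot: [3.138, 0.01, 3.021]
force: [0.5, 0.5, 0.3]
width: 36.9
gripper_force: 0.0
```

```bash
python3 go.py 443,-1.5,90,2.22
```

```text
t 16.6 p [639.9  57.6  92.4] yaw 3.021 w 36.9 q [ 0.24  0.82 -0.65  1.64  0.61  0.89  0.8 ]
d [18.84 -8.23  0.03] a [0.007 0.008 0.802]
```

Request:
send_rows(series=[{"ax": 0,"ay": 0,"az": 0.8,"dx": 18.8,"dy": -8.2,"dz": 0,"hand": 0.35},{"ax": 0,"ay": 0,"az": 0.8,"dx": 18.8,"dy": -8.2,"dz": 0,"hand": 0.35},{"ax": 0,"ay": 0,"az": 0.8,"dx": 18.8,"dy": -8.2,"dz": 0,"hand": 0.35},{"ax": 0,"ay": 0,"az": 0.8,"dx": 18.8,"dy": -8.2,"dz": 0,"hand": 0.35},{"ax": 0,"ay": 0,"az": 0.8,"dx": 18.8,"dy": -8.2,"dz": 0,"hand": 0.35},{"ax": 0,"ay": 0,"az": 0.8,"dx": 18.8,"dy": -8.2,"dz": 0,"hand": 0.35},{"ax": 0,"ay": 0,"az": 0.8,"dx": 18.8,"dy": -8.2,"dz": 0,"hand": 0.35},{"ax": 0,"ay": 0,"az": 0.8,"dx": 18.8,"dy": -8.2,"dz": 0,"hand": 0.35}])

```text
clock: 17.35
eef_pos: [439.6, -2.7, 86.6]
tool_rot: [3.141, 0.0, 2.223]
force: [0.1, -0.5, -0.1]
width: 55.0
gripper_force: 0.0
```

```bash
python3 -c "
from near import *
p=near('square',443,-1.5,.65,[],None,'n4',40)
go((p[0],p[1],-24,p[2]+1.571))"
```

```text
square [280. 215.] [442.31  -1.2    0.66] err 0.028
t 17.4 p [439.7  -2.7  86.5] yaw 2.223 w 55.4 q [ 0.24  0.56 -0.42  2.18  0.48  0.48  0.1 ]
t 17.4 p [439.7  -2.7  86.5] yaw 2.223 w 55.4 q [ 0.24  0.56 -0.42  2.18  0.48  0.48  0.1 ]
d [-0.04  0.3  11.05] a [ 0.    -0.    -0.006]
```

Request:
send_rows(series=[{"ax": 0,"ay": 0,"az": 0,"dx": 0,"dy": 0.3,"dz": 5,"hand": 0.35},{"ax": 0,"ay": 0,"az": 0,"dx": 0,"dy": 0.3,"dz": 9,"hand": 0.35},{"ax": 0,"ay": 0,"az": 0,"dx": 0,"dy": 0.3,"dz": 11,"hand": 0.35},{"ax": 0,"ay": 0,"az": 0,"dx": 0,"dy": 0.3,"dz": 11,"hand": 0.35},{"ax": 0,"ay": 0,"az": 0,"dx": 0,"dy": 0.3,"dz": 11,"hand": 0.5},{"ax": 0,"ay": 0,"az": 0,"dx": 0,"dy": 0.3,"dz": 11,"hand": 0.75},{"ax": 0,"ay": 0,"az": 0,"dx": 0,"dy": 0.3,"dz": 11,"hand": 0.75},{"ax": 0,"ay": 0,"az": 0,"dx": 0,"dy": 0.3,"dz": 11,"hand": 0.75}])

```text
clock: 18.2
eef_pos: [442.2, -1.2, -22.9]
tool_rot: [3.141, 0.001, 2.222]
force: [0.5, 0.0, 0.6]
width: 31.4
gripper_force: 59.3
```

```bash
python3 go.py 588,-196.5,80,1.76
```

```text
t 18.2 p [442.2  -1.2 -22.9] yaw 2.222 w 31.4 q [ 0.12  0.78 -0.27  2.23  0.91  0.24 -0.32]
d [-24.38  -0.23 -10.27] a [0.001 0.001 0.462]
```

Request:
send_rows(series=[{"ax": 0,"ay": 0,"az": 0,"dx": 0,"dy": 0,"dz": -4,"hand": 0.75},{"ax": 0,"ay": 0,"az": 0,"dx": 0,"dy": 0,"dz": -8,"hand": 0.75},{"ax": 0,"ay": 0,"az": 0.462,"dx": -24.4,"dy": -0.2,"dz": -10.3,"hand": 0.75},{"ax": 0,"ay": 0,"az": 0.462,"dx": -24.4,"dy": -0.2,"dz": -10.3,"hand": 0.75},{"ax": 0,"ay": 0,"az": 0.462,"dx": -24.4,"dy": -0.2,"dz": -10.3,"hand": 0.75},{"ax": 0,"ay": 0,"az": 0.462,"dx": -24.4,"dy": -0.2,"dz": -10.3,"hand": 0.75},{"ax": 0,"ay": 0,"az": 0.462,"dx": -24.4,"dy": -0.2,"dz": -10.3,"hand": 0.75},{"ax": 0,"ay": 0,"az": 0.462,"dx": -24.4,"dy": -0.2,"dz": -10.3,"hand": 0.75},{"ax": 0,"ay": 0,"az": 0.462,"dx": -24.4,"dy": -0.2,"dz": -10.3,"hand": 0.75},{"ax": 0,"ay": 0,"az": 0.462,"dx": -24.4,"dy": -0.2,"dz": -10.3,"hand": 0.75}])

```text
clock: 19.2
eef_pos: [587.0, -194.9, 79.6]
tool_rot: [-3.141, -0.001, 1.761]
force: [0.2, -0.4, 1.0]
width: 31.2
gripper_force: 59.6
```

```bash
python3 - <<'E'
from tray import *
d=grab('wrist','ws'); im=np.array(d['pixels'])[:,:,::-1].copy(); draw(d,'square',im); a=im[:,100:500]
b=np.array(grab('top','ts')['pixels'])[85:175,172:332,::-1]; b=cv2.resize(b,None,fx=2.5,fy=2.5,interpolation=cv2.INTER_CUBIC)
cv2.imwrite('pics/vs.png',np.hstack([a,cv2.copyMakeBorder(b,0,420-b.shape[0],0,0,cv2.BORDER_CONSTANT)]))
E
python3 go.py 588,-196.5,-18,1.76
```

```text
t 19.3 p [ 587.2 -194.7   79.7] yaw 1.762 w 31.4 q [ 0.59  0.78 -0.53  1.7   0.52  0.8   0.01]
d [-0.2   0.05  9.77] a [-0.001 -0.001  0.002]
```

View pics/vs.png

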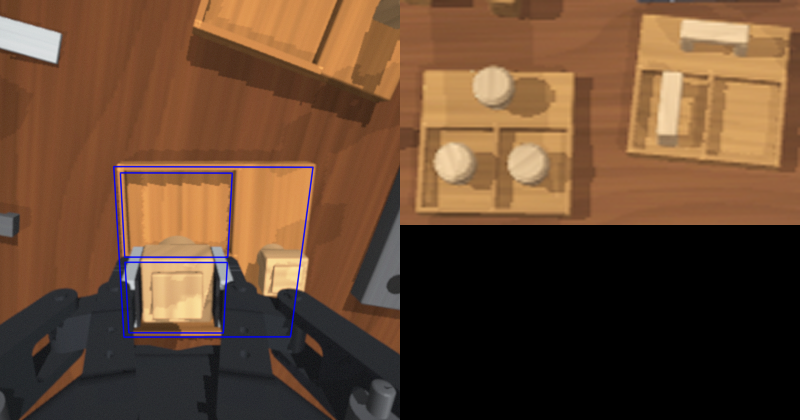

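The outline fits within 3 px. The top crop shows both round knobs and the handle standing in their trays. Now I place the square.

Request:
send_rows(series=[{"ax": 0,"ay": 0,"az": 0,"dx": -0.1,"dy": 0.05,"dz": 4,"hand": 0.75},{"ax": 0,"ay": 0,"az": 0,"dx": -0.1,"dy": 0.05,"dz": 8,"hand": 0.75},{"ax": 0,"ay": 0,"az": 0,"dx": -0.1,"dy": 0.05,"dz": 9.4,"hand": 0.75},{"ax": 0,"ay": 0,"az": 0,"dx": -0.1,"dy": 0.05,"dz": 9.8,"hand": 0.75},{"ax": 0,"ay": 0,"az": 0,"dx": -0.1,"dy": 0.05,"dz": 9.8,"hand": 0.75},{"ax": 0,"ay": 0,"az": 0,"dx": -0.1,"dy": 0.05,"dz": 9.8,"hand": 0.75}])

```text
clock: 19.9
eef_pos: [589.6, -196.7, -17.2]
tool_rot: [3.14, 0.0, 1.761]
force: [0.4, -0.6, -1.1]
width: 30.8
gripper_force: 60.3
```

Request:
send_rows(series=[{"ax": 0,"ay": 0,"az": 0,"dx": 0,"dy": 0,"dz": 0,"hand": 0.55},{"ax": 0,"ay": 0,"az": 0,"dx": 0,"dy": 0,"dz": 0,"hand": 0.45},{"ax": 0,"ay": 0,"az": 0,"dx": 0,"dy": 0,"dz": 0,"hand": 0.45},{"ax": 0,"ay": 0,"az": 0,"dx": 0,"dy": 0,"dz": -2,"hand": 0.45},{"ax": 0,"ay": 0,"az": 0,"dx": 0,"dy": 0,"dz": -6,"hand": 0.45},{"ax": 0,"ay": 0,"az": 0,"dx": 0,"dy": 0,"dz": -10.5,"hand": 0.45},{"ax": 0,"ay": 0,"az": 0,"dx": 0,"dy": 0,"dz": -10.5,"hand": 0.45}])

```text
clock: 20.6
eef_pos: [593.4, -197.7, 92.8]
tool_rot: [3.131, 0.004, 1.76]
force: [1.0, 0.4, 0.1]
width: 46.7
gripper_force: 0.0
```

```bash
python3 go.py 404,-159.5,90,1.27
```

```text
t 20.6 p [ 593.4 -197.7   92.8] yaw 1.76 w 46.7 q [ 0.6   0.77 -0.54  1.69  0.51  0.82  0.02]
d [  7.31 -17.89   0.06] a [0.011 0.002 0.49 ]
```

Request:
send_rows(series=[{"ax": 0,"ay": 0,"az": 0.49,"dx": 7.3,"dy": -17.9,"dz": 0,"hand": 0.35},{"ax": 0,"ay": 0,"az": 0.49,"dx": 7.3,"dy": -17.9,"dz": 0,"hand": 0.35},{"ax": 0,"ay": 0,"az": 0.49,"dx": 7.3,"dy": -17.9,"dz": 0,"hand": 0.35},{"ax": 0,"ay": 0,"az": 0.49,"dx": 7.3,"dy": -17.9,"dz": 0,"hand": 0.35},{"ax": 0,"ay": 0,"az": 0.49,"dx": 7.3,"dy": -17.9,"dz": 0,"hand": 0.35},{"ax": 0,"ay": 0,"az": 0.49,"dx": 7.3,"dy": -17.9,"dz": 0,"hand": 0.35},{"ax": 0,"ay": 0,"az": 0.49,"dx": 7.3,"dy": -17.9,"dz": 0,"hand": 0.35},{"ax": 0,"ay": 0,"az": 0.49,"dx": 7.3,"dy": -17.9,"dz": 0,"hand": 0.35}])

```text
clock: 21.4
eef_pos: [400.9, -159.4, 86.6]
tool_rot: [3.14, -0.001, 1.27]
force: [0.1, 0.4, 0.3]
width: 55.5
gripper_force: 0.0
```

```bash
python3 -c "
from near import *
p=near('square',404,-159.5,-.3,[],None,'n5',40)
go((p[0],p[1],-24,p[2]+1.571))"
```

```text
square [281. 213.] [ 4.0390e+02 -1.5896e+02 -3.0000e-01] err 0.026
t 21.4 p [ 400.6 -159.4   86.5] yaw 1.27 w 55.4 q [ 0.58  0.55 -0.38  2.21  0.45  0.46 -0.45]
t 21.4 p [ 400.6 -159.4   86.5] yaw 1.27 w 55.4 q [ 0.58  0.55 -0.38  2.21  0.45  0.46 -0.45]
d [ 0.13  0.29 11.05] a [ 0.001 -0.001  0.002]
```

Request:
send_rows(series=[{"ax": 0,"ay": 0,"az": 0,"dx": 0.1,"dy": 0.3,"dz": 5,"hand": 0.35},{"ax": 0,"ay": 0,"az": 0,"dx": 0.1,"dy": 0.3,"dz": 9,"hand": 0.35},{"ax": 0,"ay": 0,"az": 0,"dx": 0.1,"dy": 0.3,"dz": 11,"hand": 0.35},{"ax": 0,"ay": 0,"az": 0,"dx": 0.1,"dy": 0.3,"dz": 11,"hand": 0.35},{"ax": 0,"ay": 0,"az": 0,"dx": 0.1,"dy": 0.3,"dz": 11,"hand": 0.5},{"ax": 0,"ay": 0,"az": 0,"dx": 0.1,"dy": 0.3,"dz": 11,"hand": 0.75},{"ax": 0,"ay": 0,"az": 0,"dx": 0.1,"dy": 0.3,"dz": 11,"hand": 0.75},{"ax": 0,"ay": 0,"az": 0,"dx": 0.1,"dy": 0.3,"dz": 11,"hand": 0.75}])

```text
clock: 22.25
eef_pos: [402.8, -159.5, -22.8]
tool_rot: [3.14, 0.0, 1.27]
force: [0.5, -0.5, -0.7]
width: 31.2
gripper_force: 59.3
```

```bash
python3 go.py 602.5,-274.5,80,1.76
```

```text
t 22.2 p [ 402.8 -159.5  -22.8] yaw 1.27 w 31.2 q [ 0.51  0.78 -0.29  2.25  1.02  0.24 -1.01]
d [ -5.06  22.49 -10.25] a [ 0.001  0.001 -0.49 ]
```

Request:
send_rows(series=[{"ax": 0,"ay": 0,"az": 0,"dx": 0,"dy": 0,"dz": -4,"hand": 0.75},{"ax": 0,"ay": 0,"az": 0,"dx": 0,"dy": 0,"dz": -8,"hand": 0.75},{"ax": 0,"ay": 0,"az": -0.49,"dx": -5.1,"dy": 22.5,"dz": -10.3,"hand": 0.75},{"ax": 0,"ay": 0,"az": -0.49,"dx": -5.1,"dy": 22.5,"dz": -10.3,"hand": 0.75},{"ax": 0,"ay": 0,"az": -0.49,"dx": -5.1,"dy": 22.5,"dz": -10.3,"hand": 0.75},{"ax": 0,"ay": 0,"az": -0.49,"dx": -5.1,"dy": 22.5,"dz": -10.3,"hand": 0.75},{"ax": 0,"ay": 0,"az": -0.49,"dx": -5.1,"dy": 22.5,"dz": -10.3,"hand": 0.75},{"ax": 0,"ay": 0,"az": -0.49,"dx": -5.1,"dy": 22.5,"dz": -10.3,"hand": 0.75},{"ax": 0,"ay": 0,"az": -0.49,"dx": -5.1,"dy": 22.5,"dz": -10.3,"hand": 0.75},{"ax": 0,"ay": 0,"az": -0.49,"dx": -5.1,"dy": 22.5,"dz": -10.3,"hand": 0.75}])

```text
clock: 23.25
eef_pos: [600.6, -273.6, 79.5]
tool_rot: [-3.14, -0.001, 1.761]
force: [-0.7, 0.5, 0.0]
width: 31.1
gripper_force: 59.6
```

```bash
python3 go.py 602.5,-274.5,-18,1.76
```

```text
t 23.2 p [ 600.6 -273.6   79.5] yaw 1.761 w 31.1 q [ 0.82  0.91 -0.81  1.57  0.75  0.99 -0.03]
d [-0.13  0.19  9.75] a [-0.002 -0.001  0.001]
```

Request:
send_rows(series=[{"ax": 0,"ay": 0,"az": 0,"dx": -0.1,"dy": 0.1,"dz": 4,"hand": 0.75},{"ax": 0,"ay": 0,"az": 0,"dx": -0.1,"dy": 0.1,"dz": 8,"hand": 0.75},{"ax": 0,"ay": 0,"az": 0,"dx": -0.1,"dy": 0.1,"dz": 9.4,"hand": 0.75},{"ax": 0,"ay": 0,"az": 0,"dx": -0.1,"dy": 0.1,"dz": 9.8,"hand": 0.75},{"ax": 0,"ay": 0,"az": 0,"dx": -0.1,"dy": 0.1,"dz": 9.8,"hand": 0.75},{"ax": 0,"ay": 0,"az": 0,"dx": -0.1,"dy": 0.1,"dz": 9.8,"hand": 0.75}])

```text
clock: 23.85
eef_pos: [603.6, -275.0, -17.2]
tool_rot: [3.14, 0.0, 1.76]
force: [0.1, -0.3, 0.0]
width: 31.5
gripper_force: 60.3
```

Request:
send_rows(series=[{"ax": 0,"ay": 0,"az": 0,"dx": 0,"dy": 0,"dz": 0,"hand": 0.55},{"ax": 0,"ay": 0,"az": 0,"dx": 0,"dy": 0,"dz": 0,"hand": 0.45},{"ax": 0,"ay": 0,"az": 0,"dx": 0,"dy": 0,"dz": 0,"hand": 0.45},{"ax": 0,"ay": 0,"az": 0,"dx": 0,"dy": 0,"dz": -2,"hand": 0.45},{"ax": 0,"ay": 0,"az": 0,"dx": 0,"dy": 0,"dz": -6,"hand": 0.45},{"ax": 0,"ay": 0,"az": 0,"dx": 0,"dy": 0,"dz": -12,"hand": 0.45},{"ax": 0,"ay": 0,"az": 0,"dx": 0,"dy": 0,"dz": -15,"hand": 0.45},{"ax": 0,"ay": 0,"az": 0,"dx": 0,"dy": 0,"dz": -15,"hand": 0.45}])

```text
clock: 24.65
eef_pos: [608.0, -275.4, 140.0]
tool_rot: [3.13, 0.005, 1.76]
force: [0.5, 0.4, -0.4]
width: 47.2
gripper_force: 0.0
```

```bash
python3 go.py 420,-240,140,1.3
```

```text
t 24.6 p [ 608.  -275.4  140. ] yaw 1.76 w 47.2 q [ 0.84  0.85 -0.85  1.52  0.69  1.08  0.01]
d [  7.   -17.8   -0.24] a [0.012 0.003 0.46 ]
```

Now I retract clear and check everything.

Request:
send_rows(series=[{"ax": 0,"ay": 0,"az": 0.46,"dx": 7,"dy": -17.8,"dz": 0,"hand": 0.45},{"ax": 0,"ay": 0,"az": 0.46,"dx": 7,"dy": -17.8,"dz": 0,"hand": 0.45},{"ax": 0,"ay": 0,"az": 0.46,"dx": 7,"dy": -17.8,"dz": 0,"hand": 0.45},{"ax": 0,"ay": 0,"az": 0.46,"dx": 7,"dy": -17.8,"dz": 0,"hand": 0.45},{"ax": 0,"ay": 0,"az": 0.46,"dx": 7,"dy": -17.8,"dz": 0,"hand": 0.45},{"ax": 0,"ay": 0,"az": 0.46,"dx": 7,"dy": -17.8,"dz": 0,"hand": 0.45},{"ax": 0,"ay": 0,"az": 0.46,"dx": 7,"dy": -17.8,"dz": 0,"hand": 0.45},{"ax": 0,"ay": 0,"az": 0.46,"dx": 7,"dy": -17.8,"dz": 0,"hand": 0.45}])

```text
clock: 25.45
eef_pos: [417.0, -240.1, 131.9]
tool_rot: [3.14, -0.001, 1.3]
force: [-0.0, 0.3, -0.8]
width: 47.1
gripper_force: 0.0
```

```bash
python3 - <<'E'
from h import *
a=np.array(grab('top','tf')['pixels'])[85:175,172:432,::-1]
a=cv2.resize(a,None,fx=3,fy=3,interpolation=cv2.INTER_CUBIC)
b=np.array(grab('scene','sf')['pixels'])[150:420,200:460,::-1]; b=cv2.resize(b,(318,330))
c=np.zeros((330,780,3),np.uint8); c[:,:318]=b
w=np.array(grab('wrist','wf')['pixels'])[:,:,::-1]; c[:,330:770]=cv2.resize(w,(440,330))
cv2.imwrite('pics/vf.png',np.vstack([a,c]))
E
```

```text
(no output)
```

View pics/vf.png

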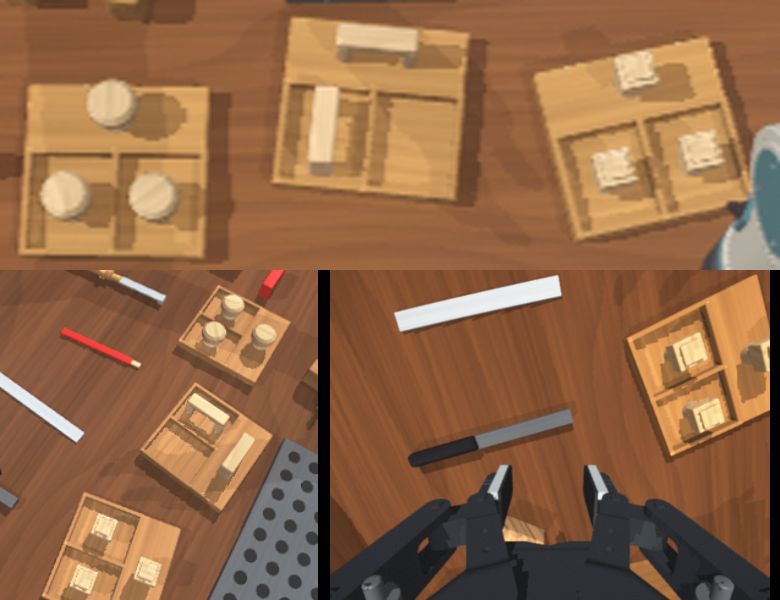

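All five stand upright, one to a compartment: rounds at (65,195) and (153,196), the handle at (323,130), and squares at (613,168) and (700,152). The samples are untouched and the robot is clear.

```bash
python3 -c "
from cell import *
print(finish_job())"
```

```text
the job is handed in; nothing more can be done
None
```

All five pulls stand upright and released, one to a compartment, in their matching trays; I handed the job in at about 25.5 s, and the hand-in call returned no verdict.

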